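# Change over the vacuum at a filtration manifold

### The job

On the three-place vacuum filtration manifold, the station without a funnel has been left open and is losing vacuum: push its red lever fully shut (square across its branch pipe) with a fingertip. Then push the red lever of the station with the lidless funnel fully open (in line with its branch pipe). Push gently, without forcing a lever against its stop; leave the blue-lidded station shut, and do not lift or shift the funnels or anything else standing around.

Things in the scene. Friction and masses are not known exactly. Their poses are not given: they have to be found in the camera images.
- bare_lever (a joint): lever angle, rad, of the station with no funnel on its filter head; starts partly or fully open. 0 = shut: square across its branch pipe, pointing to the station's +y; 1.571 = fully open: in line with the pipe, pointing to the station's -x, over the header. Turns anticlockwise from above to open. Solid stops at both; stiff (0.22 N m, about 3.5 N at the grip), stays where left
- bare_pivot (a point): fixed point on the vertical pivot of the bare station's lever, 124 mm above the work surface (mid-height of its red grip). Axes: x along the branch pipe away from the robot to the filter head (140 mm off, 62 mm wide, top 115 mm up); y along the header tube (38 mm thick, top 91 mm up, 75 mm off on the -x side); z up. Stations are 130 mm apart along y
- bare_grip (a point): middle of the red grip of the bare station's lever, 65 mm out from the pivot. The grip is a bar 16 mm wide, 16 mm high (116 to 132 mm above the work surface), from 23 to 86 mm out from the pivot; y points outward along the lever, x square to it. Free space below the grip, down to the header tube
- ready_lever (a joint): lever angle, rad, of the station with the LIDLESS funnel; starts shut. 0 = shut: square across its branch pipe, pointing to the station's +y; 1.571 = fully open: in line with the pipe, pointing to the station's -x, over the header. Turns anticlockwise from above to open. Solid stops at both; stiff (0.22 N m, about 3.5 N at the grip), stays where left
- ready_pivot (a point): fixed point on the vertical pivot of the ready station's lever, 124 mm above the work surface (mid-height of its red grip). Axes: x along the branch pipe away from the robot to the filter head (140 mm off, 62 mm wide, top 115 mm up); y along the header tube (38 mm thick, top 91 mm up, 75 mm off on the -x side); z up. Stations are 130 mm apart along y
- ready_grip (a point): middle of the red grip of the ready station's lever, 65 mm out from the pivot. The grip is a bar 16 mm wide, 16 mm high (116 to 132 mm above the work surface), from 23 to 86 mm out from the pivot; y points outward along the lever, x square to it. Free space below the grip, down to the header tube
- waiting_lever (a joint): lever angle, rad, of the station with the BLUE-LIDDED funnel; is shut and stays so. 0 = shut: square across its branch pipe, pointing to the station's +y; 1.571 = fully open: in line with the pipe, pointing to the station's -x, over the header. Turns anticlockwise from above to open. Solid stops at both; stiff (0.22 N m, about 3.5 N at the grip), stays where left
- waiting_pivot (a point): fixed point on the vertical pivot of the waiting station's lever, 124 mm above the work surface (mid-height of its red grip). Axes: x along the branch pipe away from the robot to the filter head (140 mm off, 62 mm wide, top 115 mm up); y along the header tube (38 mm thick, top 91 mm up, 75 mm off on the -x side); z up. Stations are 130 mm apart along y
- waiting_grip (a point): middle of the red grip of the waiting station's lever, 65 mm out from the pivot. The grip is a bar 16 mm wide, 16 mm high (116 to 132 mm above the work surface), from 23 to 86 mm out from the pivot; y points outward along the lever, x square to it. Free space below the grip, down to the header tube
- ready_funnel: white open-mouthed filter funnel, 72 mm across the mouth, 78 mm tall, standing loose on its filter head (mouth 193 mm above the work surface); origin under its centre
- waiting_funnel: the same funnel with a blue lid, 78 mm across, top 205 mm above the work surface, standing loose on its filter head; origin under its centre
- sample_bottle: small white bottle with blue cap, 60 mm across, 100 mm tall, loose, in front of the manifold; origin under its centre
- forceps: steel forceps, 125 mm long, 6 mm high, lying loose; origin under the middle, x along them
- dishes: stack of four small membrane dishes, 57 mm across, 56 mm tall, loose; origin under the centre
- jar_lid: blue jar lid lying open side up, 100 mm across, 22 mm tall, loose; origin under the centre
- tube_rack: green tube rack with three white-capped tubes, 85 x 170 x 95 mm, loose; origin under the centre
Mind the look-alikes: they are no part of the job. Leave any green or pink look-alike of the ready_funnel alone.

How it is judged:
On the way, in this order (a step that is already met when the one before it is completed fails the run):
1. the lever of the station without a funnel is pushed shut (value of joint bare_lever below 0.14 rad), for 0.2 s.
2. then the lever of the station with the lidless funnel is pushed open (value of joint ready_lever above 1.43 rad), for 0.2 s.
At the end, for the whole second after the job is handed in: the bare station's lever is within 0.14 rad of shut, the lidless funnel's lever within 0.14 rad of fully open (1.571), the blue-lidded station's lever within 0.14 rad of shut, the levers at rest, and both funnels upright on their filter heads within 10 mm of where they stood (value of joint each of bare_lever, waiting_lever below 0.14 rad and value of joint ready_lever above 1.43 rad and distance of each of ready_funnel, waiting_funnel from where it was at the start of the episode below 0.01 m and angle between each of ready_funnel, waiting_funnel's own z axis and vertical below 0.1 rad and velocity of joint bare_lever between -0.05 and 0.05 rad/s and velocity of joint ready_lever between -0.05 and 0.05 rad/s); the robot touches nothing.
It fails at once if the blue-lidded station's valve is opened (lever beyond 0.14 rad) (value of joint waiting_lever above 0.14 rad).
It fails at once if a lever is forced: more than 30 N between the fingers and a lever (contact force between the fingers and bare_lever above 30 N or contact force between the fingers and ready_lever above 30 N or contact force between the fingers and waiting_lever above 30 N).
It fails at once if a lever is pushed with the arm or the gripper's body (over 5 N) instead of a finger (contact force between the arm and bare_lever above 5 N or contact force between the arm and ready_lever above 5 N or contact force between the arm and waiting_lever above 5 N).
It fails at once if a funnel is lifted or shifted by more than 10 mm (distance of any of ready_funnel, waiting_funnel from where it was at the start of the episode above 0.01 m).
It fails at once if a bystander is lifted or shifted by more than 20 mm (distance of any of sample_bottle, forceps, dishes, jar_lid, tube_rack from where it was at the start of the episode above 0.02 m).
It also fails if it takes over 54 s, if anything falls off the work surface, if the arm or the gripper's body presses on something with over 40 N, if the wrist force passes 120 N, or if a joint passes its speed limit or range.

### The arm

A 6-joint arm with a two-finger parallel gripper is mounted at the origin on the work surface. World frame = base frame: x ahead of the robot, y to its left, z up, the work surface at z = 0. Lengths are in m, angles in rad, forces in N, time in s.
With the tool pointing down it reaches from about 0.375 to 0.9 m from the base axis. Payload 3.1 kg.
Tool frame: the origin (TCP) lies midway between the tips of the shut fingers; the grasp point (between the pads) lies grip_point_offset behind it (grip_point_offset is the distance from the TCP to the grasp point, in m); y points along the fingers, z is the direction in which the jaws open and shut, and the axes are right-handed (so a half turn about y gives the same grasp; the last joint's range is limited). The gripper opens to 87 mm and grips with 3 to 60 N. Pads are 19 mm wide; open, the fingers measure 117 mm over their backs; the gripper's body (75 mm by 190 mm) begins 51 mm behind the grasp point.
Start: joints at [-1.333, 0.527, 1.433, -0, 1.181, -0.178], TCP at [0.253, -0.571, 0.223] pointing down, gripper open.
Joint ranges: [-3.08, 3.08], [-0.75, 2.2], [0.22, 2.44], [-1.43, 4.57], [0, 2.65], [-2.85, 2.85]. Speed limits (rad/s): [2.79, 2.79, 3.14, 3.14, 3.14, 3.14].

### API

Orientations are given as a unit quaternion [x, y, z, w].
In Python, from rig import * gives the robot as it stands.
- The arm moves only by the tool jog_arm, never from a script. Its argument "increments" is a list that holds one entry, the list of rows, each a list of 7 numbers: the turn, a rotation vector about the world's x, y, z in degrees, then the shift along the world's x, y, z in m, then the closure, from -1 (fully open) to 1 (shut), so that 0 is half open. In form: [[[rx, ry, rz, x, y, z, jaw], ...]]. A call has 1 to 8 rows; each row is the pose to reach, as a shift and turn from the pose measured when the call began; what a row does not reach only later rows make up. A row lasts 1/10 s, in which the tool goes at most 50 mm and 8.59 degrees, less where a joint would pass 70% of its speed; a pose out of reach is approached as far as the arm can. A call with a gripper value outside its range is refused whole. The fingers move at their own pace and stop on an object; "squeeze" is the grip in N (left out, the last holds). Time passes only in rows, so rows that repeat a pose let the fingers close. It gives the time, the measured TCP pose, the force and the opening at its end, in the units of the state.
- get_obs(): the state, without advancing time (a new reading comes with each control period).
- camera(name): name is "side" or "top"; returns the picture (420x560x3 uint8, red, green, blue); there is no depth.
- camera_info(name): a dict with "K" (3x3 intrinsics, pixels), "R" (3x3) and "t" (3): a world point X has camera coordinates R X + t. Camera axes: x right, y down, z forward; pixel columns grow to the right and rows downward; lengths in m; the calibration is good to about 2 mm. A picture is of the moment at which its call begins. camera_info takes no time and is no camera call.
- hand_in(): hands the job in, once; it reports no verdict.
The state is a dict: "time": time; "q": joint angles; "joint_velocities": joint speeds; "joint_torque": joint torques, N m; "position": TCP position; "tool_rot": TCP orientation; "ft_force": force on the tool from outside, world axes, zero at the start; "moment": the same for the moment, N m; "grip_width": finger opening in m.
Only numpy, scipy, OpenCV 4.12 (cv2) and the standard library are available. Lean on these libraries where they do the work, as an engineer would, in place of code of your own. Each camera call takes 0.05 s, during which the arm holds its last target.

## Working session

There is one attempt and no reset: what is moved stays moved. The work goes in short steps, Python scripts to look and compute and a tool call to move; the robot and the scene stay as the last step left them, time stands still between calls to the robot, and variables do not carry over. Pictures are saved under pics/ and viewed, and the job is handed in when it is done.

Besides the shell and the picture viewer there is one more tool, called by a JSON object that holds its "op" and its "data", one argument or row to a line. jog_arm: Moves the arm, as the interface text tells. Its arguments: {"type":"object","properties":{"increments":{"type":"array","items":{"type":"array","items":{"type":"array","items":{"type":"number"}}}},"squeeze":{"type":"number"}},"required":["increments"]}

```bash
mkdir -p pics
python3 - <<'E'
from rig import *
import cv2
for n in ("side","top"):
    im=camera(n); cv2.imwrite(f"pics/{n}0.png",im[:,:,::-1]); i=camera_info(n); print(n,i)
o=get_obs(); print({k:o[k] for k in o})
E
```

```text
side {'K': array([[461.77567325,   0.        , 279.47143226],
       [  0.        , 461.77567325, 205.175653  ],
       [  0.        ,   0.        ,   1.        ]]), 'R': array([[-0.94474459, -0.32770681,  0.00811861],
       [-0.22840947,  0.64031223, -0.7333685 ],
       [ 0.23513141, -0.69470029, -0.67978285]]), 't': array([0.58277713, 0.1813983 , 1.04368093])}
top {'K': array([[382.37019834,   0.        , 265.88346757],
       [  0.        , 382.37019834, 215.0605517 ],
       [  0.        ,   0.        ,   1.        ]]), 'R': array([[-0.01279362, -0.9998097 ,  0.01472723],
       [-0.99530972,  0.01132085, -0.09607501],
       [ 0.09589   , -0.0158873 , -0.99526514]]), 't': array([0.06571931, 0.59526451, 0.78905636])}
{'time': 0.1, 'q': array([-1.33251353e+00,  5.28394348e-01,  1.43375752e+00,  1.66818344e-06,
        1.18139011e+00, -1.78501855e-01]), 'joint_velocities': array([ 0.00125517, -0.00157152, -0.00205221,  0.00137836, -0.00148886,
       -0.00080515]), 'joint_torque': array([ 2.29707475e-04, -4.40983844e+01, -1.77150607e+01,  6.35928358e-02,
        5.33457357e-02, -4.39215921e-05]), 'position': array([ 0.25288485, -0.57084524,  0.22166179]), 'tool_rot': array([-0.14631116,  0.69249699, -0.6911192 ,  0.14627105]), 'ft_force': array([-0.40349689,  0.20239882, -0.30724043]), 'moment': array([ 0.0368374 , -0.03906512, -0.00704986]), 'grip_width': 0.08710573589650313}
```

View pics/side0.png

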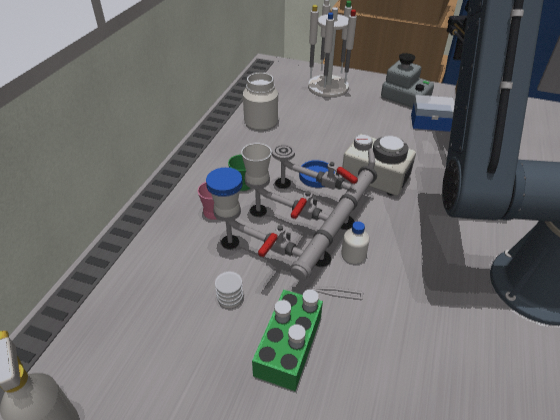

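View pics/top0.png

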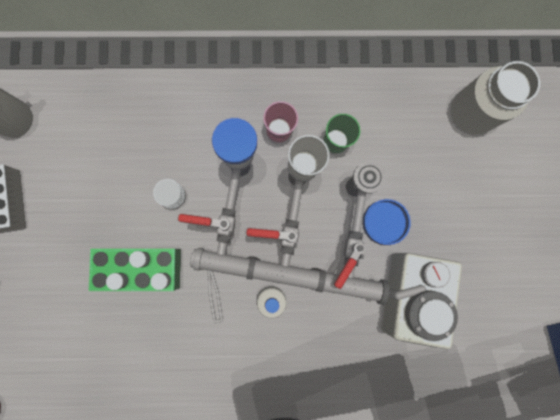

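The top view shows three stations. The blue-lidded one is at the left (lever 180–228, 220) and the lidless white funnel is in the middle (lever 248–290, 235). The bare head is at (368,178), with its lever part open from pivot (357,247) to (340,285). Look-alikes are the pink cup (281,120) and the green cup (343,132), which stand on the table rather than on the manifold. I'll take enlarged crops next.

Run:
```python
import cv2
a=cv2.imread("pics/top0.png")[130:310,170:400]; cv2.imwrite("pics/topc.png",cv2.resize(a,None,fx=3.4,fy=3.3,interpolation=cv2.INTER_CUBIC))
a=cv2.imread("pics/side0.png")[135:275,210:390]; cv2.imwrite("pics/sidec.png",cv2.resize(a,None,fx=4,fy=4,interpolation=cv2.INTER_CUBIC))
```

```text
(no output)
```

View pics/topc.png

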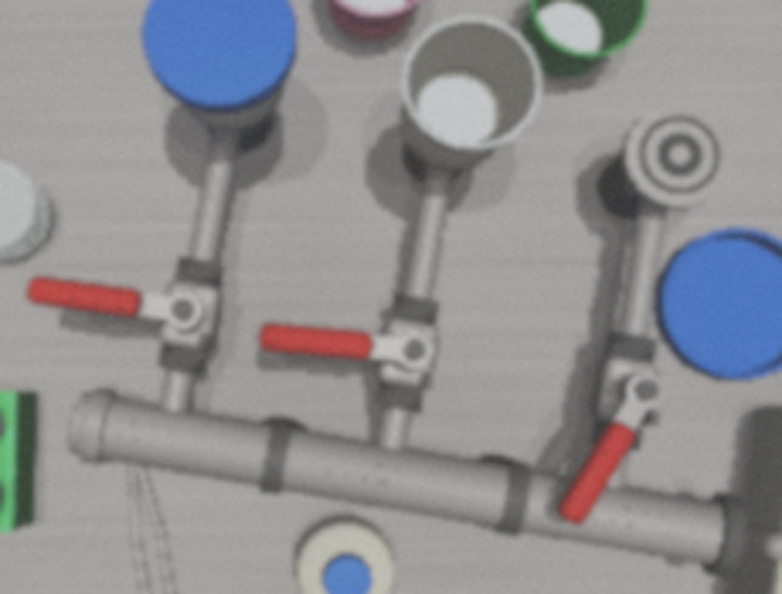

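View pics/sidec.png

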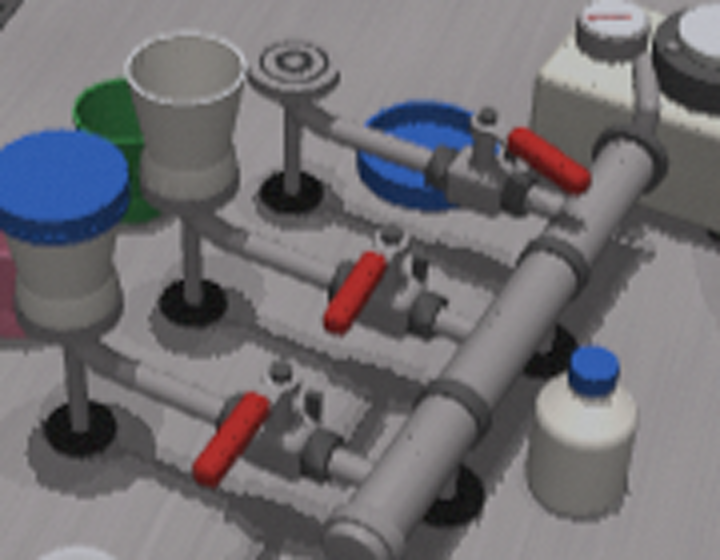

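The crops confirm the choice. The bare station has a flat empty head and its lever is angled over the header. The ready station is the middle one with the open white funnel, and its lever is shut.

```bash
cat > h.py <<'E'
import numpy as np
from rig import *
def ray(n,uv,z):
    c=camera_info(n);C=-c["R"].T@c["t"];d=c["R"].T@np.linalg.inv(c["K"])@[uv[0],uv[1],1]
    return C+d*(z-C[2])/d[2]
def proj(n,X):
    c=camera_info(n);p=c["K"]@(c["R"]@X+c["t"]);return p[:2]/p[2]
E
python3 - <<'E'
from h import *
np.set_printoptions(precision=4,suppress=True)
T=lambda u,v:(u/3.4+170,v/3.3+130)
S=lambda u,v:(u/4+210,v/4+135)
for nm,p,z in [("wp",(183,310),.135),("rp",(414,349),.135),("bp",(645,390),.135),("w_out",(28,290),.128),("w_in",(139,302),.128),("r_out",(262,338),.128),("r_in",(370,345),.128),("b_in",(628,428),.128),("b_out",(570,517),.128),("barehead",(680,154),.115),("hdrL",(100,425),.072),("hdrR",(725,528),.072),("bottlecap",(347,575),.1),]:
    print(nm,ray("top",T(*p),z))
for nm,p,z in [("wp",(280,370),.145),("rp",(391,234),.145),("bp",(487,115),.145),("r_out",(338,322),.128),("r_in",(373,260),.128),("b_in",(517,135),.128),("b_out",(582,185),.128),("barehead",(294,62),.115),("cap",(595,358),.1)]:
    print("S",nm,ray("side",S(*p),z))
E
```

```text
wp [0.5701 0.1382 0.135 ]
rp [0.5467 0.0129 0.135 ]
bp [ 0.5223 -0.1124  0.135 ]
w_out [0.583  0.2239 0.128 ]
w_in [0.5755 0.163  0.128 ]
r_out [0.5543 0.0956 0.128 ]
r_in [0.5496 0.0364 0.128 ]
b_in [ 0.5011 -0.1041  0.128 ]
b_out [ 0.452  -0.0707  0.128 ]
barehead [ 0.66   -0.1426  0.115 ]
hdrL [0.5057 0.193  0.072 ]
hdrR [ 0.4391 -0.1728  0.072 ]
bottlecap [0.4182 0.0501 0.1   ]
S wp [0.5626 0.1566 0.145 ]
S rp [0.5385 0.0335 0.145 ]
S bp [ 0.5146 -0.092   0.145 ]
S r_out [0.5499 0.0951 0.128 ]
S r_in [0.5465 0.0397 0.128 ]
S b_in [ 0.4962 -0.1005  0.128 ]
S b_out [ 0.4479 -0.0666  0.128 ]
S barehead [ 0.6562 -0.1429  0.115 ]
S cap [0.4125 0.0464 0.1   ]
```

Run:
```python
from h import *
np.set_printoptions(precision=4,suppress=True)
T=lambda u,v:(u/3.4+170,v/3.3+130)
S=lambda u,v:(u/4+210,v/4+135)
def tri(a,b):
    A=[];B=[]
    r=[]
    for n,uv in (("top",a),("side",b)):
        c=camera_info(n);C=-c["R"].T@c["t"];d=c["R"].T@np.linalg.inv(c["K"])@[*uv,1];d/=np.linalg.norm(d)
        P=np.eye(3)-np.outer(d,d);A.append(P);B.append(P@C);r.append((P,C))
    X=np.linalg.solve(sum(A),sum(B));return X,[np.linalg.norm(P@(X-C)) for P,C in r]
for nm,a,b in [("wp",(183,310),(280,370)),("rp",(414,349),(391,234)),("bp",(645,390),(487,115)),("r_out",(262,338),(338,322)),("r_in",(370,345),(373,260)),("b_in",(628,428),(517,135)),("b_out",(570,517),(582,185)),("w_out",(28,290),(208,475)),("w_in",(139,302),(255,402)),("head",(680,154),(294,62))]:
    print(nm,*tri(T(*a),S(*b)))
```

```text
wp [0.5697 0.1388 0.1257] [np.float64(0.0011007906804218171), np.float64(0.001100790680421874)]
rp [0.5456 0.0117 0.125 ] [np.float64(0.0015763905714245722), np.float64(0.0015763905714246725)]
bp [ 0.5207 -0.1149  0.1268] [np.float64(0.0017120410614460053), np.float64(0.0017120410614458212)]
r_out [0.5521 0.0952 0.1277] [np.float64(0.002208835468125301), np.float64(0.002208835468125339)]
r_in [0.5487 0.036  0.1243] [np.float64(0.0011108240631946186), np.float64(0.0011108240631945508)]
b_in [ 0.4991 -0.1057  0.1234] [np.float64(0.001990948392594581), np.float64(0.0019909483925945057)]
b_out [ 0.4501 -0.0721  0.123 ] [np.float64(0.001535301789200621), np.float64(0.0015353017892007282)]
w_out [0.5806 0.2233 0.1275] [np.float64(0.00245137585679299), np.float64(0.0024513758567926416)]
w_in [0.575  0.1634 0.1232] [np.float64(0.0008564551539814571), np.float64(0.0008564551539814027)]
head [ 0.6582 -0.143   0.1149] [np.float64(0.0018953482069185028), np.float64(0.00189534820691864)]
```

Run:
```python
from h import *
from scipy.spatial.transform import Rotation as R
np.set_printoptions(precision=3,suppress=True)
o=get_obs();print(grip_point_offset);M=R.from_quat(o["tool_rot"]).as_matrix();print(M,np.degrees(np.arctan2(M[1,2],M[0,2])))
p=np.array([.5207,-.1149])
for a in (149,79):
    for r in (60,):
        for off in (17.5,30):
            d=np.array([np.cos(np.radians(a)),np.sin(np.radians(a))]);n=np.array([-d[1],d[0]])
            print(a,off,p+d*r/1000+n*off/1000)
```

```text
0.0187
[[-0.914 -0.     0.405]
 [-0.405  0.002 -0.914]
 [-0.    -1.    -0.002]] -66.12001580834139
149 17.5 [ 0.46  -0.099]
149 30 [ 0.454 -0.11 ]
79 17.5 [ 0.515 -0.053]
79 30 [ 0.503 -0.05 ]
```

{"op": "jog_arm", "data": {
  "increments": [
    [[0,0,4,0.015,0.035,0.03,1],[0,0,8,0.03,0.08,0.04,1],[0,0,12,0.05,0.12,0.04,1],[0,0,16,0.07,0.165,0.04,1],[0,0,20,0.09,0.21,0.04,1],[0,0,24,0.11,0.255,0.04,1],[0,0,28,0.13,0.3,0.04,1],[0,0,30,0.14,0.32,0.04,1]]
  ],
  "squeeze": 10
}}

```text
time: 0.9
position: [0.3929, -0.2465, 0.2613]
tool_rot: [-0.322, 0.631, -0.628, 0.322]
ft_force: [0.1, -0.2, -0.8]
grip_width: 0.0308
```

{"op": "jog_arm", "data": {
  "increments": [
    [[0,0,4,0.015,0.04,0,1],[0,0,6,0.035,0.08,0,1],[0,0,6,0.055,0.125,0,1],[0,0,6,0.057,0.128,0,1],[0,0,6,0.057,0.128,-0.02,1],[0,0,6,0.057,0.128,-0.05,1],[0,0,6,0.057,0.128,-0.07,1],[0,0,6,0.057,0.128,-0.07,1]]
  ]
}}

```text
time: 1.7
position: [0.4476, -0.1179, 0.1889]
tool_rot: [-0.356, 0.616, -0.608, 0.353]
ft_force: [0.0, -0.9, -0.3]
grip_width: 0.0009
```

Run:
```python
from h import *
import cv2
from scipy.spatial.transform import Rotation as R
np.set_printoptions(precision=4,suppress=True)
o=get_obs();M=R.from_quat(o["tool_rot"]).as_matrix();print(o["position"],o["grip_width"],np.degrees(np.arctan2(M[1,2],M[0,2])))
for n,(x0,x1,y0,y1) in (("side",(230,410,110,250)),("top",(270,450,180,320))):
    im=camera(n)[:,:,::-1].copy(); print(proj(n,o["position"]))
    cv2.imwrite(f"pics/{n}1.png",cv2.resize(im[y0:y1,x0:x1],None,fx=4,fy=4,interpolation=cv2.INTER_CUBIC))
```

```text
[ 0.4476 -0.1179  0.1889] 0.0009025440534211916 -29.862288633807896
[363.2669 148.6893]
[372.8183 292.1785]
```

View pics/side1.png

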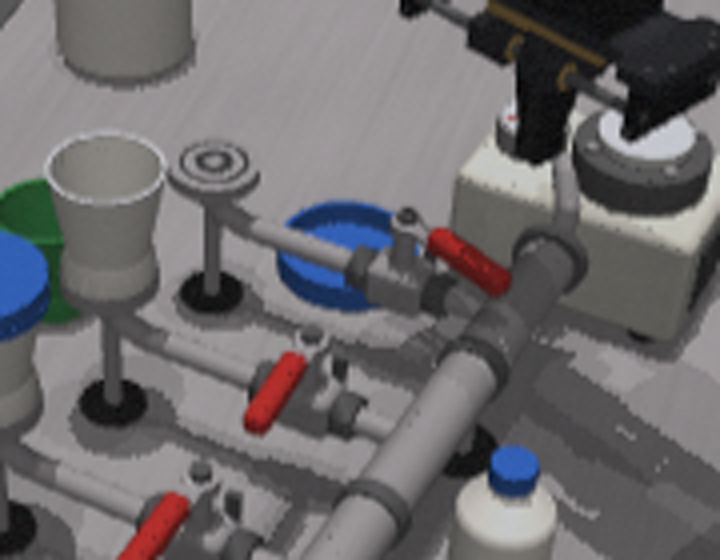

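View pics/top1.png

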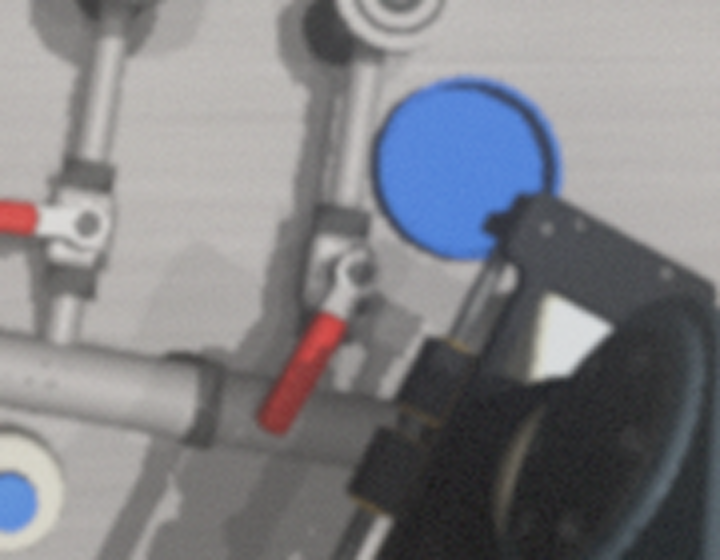

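Run:
```python
from h import *
np.set_printoptions(precision=3,suppress=True)
for z in (.08,.1,.12,.14,.16,.18): print(z,"jar",ray("top",(436,318),z),ray("side",(392,147),z),"knob",ray("top",(437,272),z),ray("side",(363,140),z))
```

```text
0.08 jar [ 0.384 -0.272  0.08 ] [ 0.39  -0.307  0.08 ] knob [ 0.474 -0.279  0.08 ] [ 0.474 -0.313  0.08 ]
0.1 jar [ 0.388 -0.263  0.1  ] [ 0.389 -0.278  0.1  ] knob [ 0.475 -0.27   0.1  ] [ 0.47  -0.284  0.1  ]
0.12 jar [ 0.391 -0.254  0.12 ] [ 0.388 -0.249  0.12 ] knob [ 0.476 -0.261  0.12 ] [ 0.467 -0.254  0.12 ]
0.14 jar [ 0.395 -0.245  0.14 ] [ 0.387 -0.22   0.14 ] knob [ 0.477 -0.251  0.14 ] [ 0.464 -0.225  0.14 ]
0.16 jar [ 0.398 -0.236  0.16 ] [ 0.386 -0.19   0.16 ] knob [ 0.478 -0.242  0.16 ] [ 0.46  -0.196  0.16 ]
0.18 jar [ 0.402 -0.227  0.18 ] [ 0.384 -0.161  0.18 ] knob [ 0.479 -0.233  0.18 ] [ 0.457 -0.166  0.18 ]
```

The pump top is at about 0.117 m, so it clears the gripper body. The pictures show the closed fingers near the crop pixel (545,150) in the side view, on the pump side of the bare lever. I'll descend beside it.

{"op": "jog_arm", "data": {
  "increments": [
    [[0,0,0,0,0,-0.03,1],[0,0,0,0,0,-0.06,1],[0,0,0,0,0,-0.081,1],[0,0,0,0,0,-0.081,1],[0,0,0,0.006,0.009,-0.081,1],[0,0,0,0.009,0.015,-0.081,1],[0,0,0,0.009,0.015,-0.081,1]]
  ]
}}

```text
time: 2.5
position: [0.4602, -0.1035, 0.1117]
tool_rot: [-0.354, 0.613, -0.611, 0.355]
ft_force: [-0.1, -0.4, 1.0]
grip_width: 0.0004
```

Run:
```python
from h import *
np.set_printoptions(precision=4,suppress=True)
o=get_obs();q=o["position"][:2];print(o["position"],o["ft_force"])
p=np.array([.5207,-.1149])
for a in range(149,74,-5):
    d=np.array([np.cos(np.radians(a)),np.sin(np.radians(a))]);n=np.array([-d[1],d[0]])
    print(a,a-149,p+d*.06+n*.0175-q)
```

```text
[ 0.4602 -0.1035  0.1117] [-0.0635 -0.4112  1.0058]
149 0 [0.     0.0045]
144 -5 [0.0017 0.0097]
139 -10 [0.0037 0.0147]
134 -15 [0.0062 0.0196]
129 -20 [0.0091 0.0242]
124 -25 [0.0124 0.0285]
119 -30 [0.0161 0.0325]
114 -35 [0.0201 0.0362]
109 -40 [0.0244 0.0396]
104 -45 [0.029  0.0425]
99 -50 [0.0338 0.0451]
94 -55 [0.0388 0.0472]
89 -60 [0.044  0.0489]
84 -65 [0.0493 0.0501]
79 -70 [0.0547 0.0508]
```

{"op": "jog_arm", "data": {
  "increments": [
    [[0,0,0,0,0.0045,0,1],[0,0,-5,0.0017,0.0097,0,1],[0,0,-10,0.0037,0.0147,0,1],[0,0,-15,0.0062,0.0196,0,1],[0,0,-20,0.009,0.024,0,1],[0,0,-25,0.0124,0.0285,0,1],[0,0,-25,0.0124,0.0285,0,1]]
  ]
}}

```text
time: 3.2
position: [0.4731, -0.0751, 0.1124]
tool_rot: [-0.214, 0.674, -0.674, 0.215]
ft_force: [-1.3, -0.9, -0.5]
grip_width: 0.0005
```

```bash
cat > look.py <<'E'
import sys
from h import *
import cv2
from scipy.spatial.transform import Rotation as R
np.set_printoptions(precision=4,suppress=True)
tag=sys.argv[1];o=get_obs();M=R.from_quat(o["tool_rot"]).as_matrix();print(o["time"],o["position"],o["ft_force"],np.degrees(np.arctan2(M[1,2],M[0,2])))
for n,(x0,x1,y0,y1) in (("side",(230,410,110,250)),("top",(230,410,180,320))):
    im=camera(n)[:,:,::-1]
    cv2.imwrite(f"pics/{n}{tag}.png",cv2.resize(im[y0:y1,x0:x1],None,fx=4,fy=4,interpolation=cv2.INTER_CUBIC))
E
python3 look.py 2
```

```text
3.2 [ 0.4731 -0.0751  0.1124] [-1.2649 -0.9097 -0.5108] -54.7190171458025
```

View pics/side2.png

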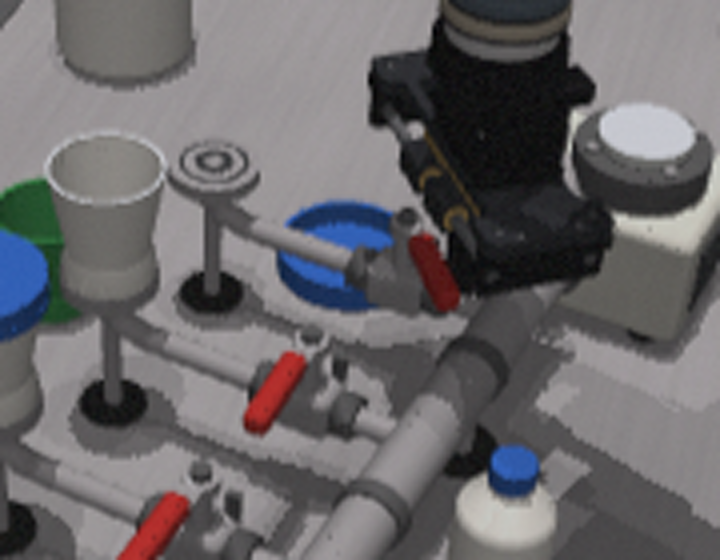

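View pics/top2.png

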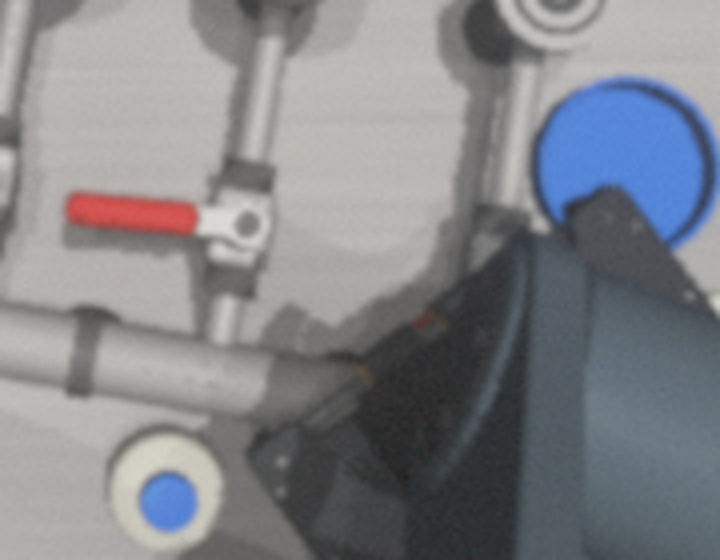

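{"op": "jog_arm", "data": {
  "increments": [
    [[0,0,-5,0.0032,0.0041,0,1],[0,0,-10,0.0072,0.0078,0,1],[0,0,-15,0.0115,0.0112,0,1],[0,0,-20,0.016,0.0141,0,1],[0,0,-25,0.021,0.0167,0,1],[0,0,-30,0.026,0.0188,0,1],[0,0,-35,0.031,0.0205,0,1],[0,0,-35,0.031,0.0205,0,1]]
  ]
}}

```text
time: 4.1
position: [0.5025, -0.0537, 0.1119]
tool_rot: [-0.003, 0.708, -0.706, 0.003]
ft_force: [-2.6, -1.1, 0.2]
grip_width: 0.0005
```

```bash
python3 look.py 3
```

```text
4.1 [ 0.5025 -0.0537  0.1119] [-2.6427 -1.0699  0.1928] -89.58497747477232
```

View pics/side3.png

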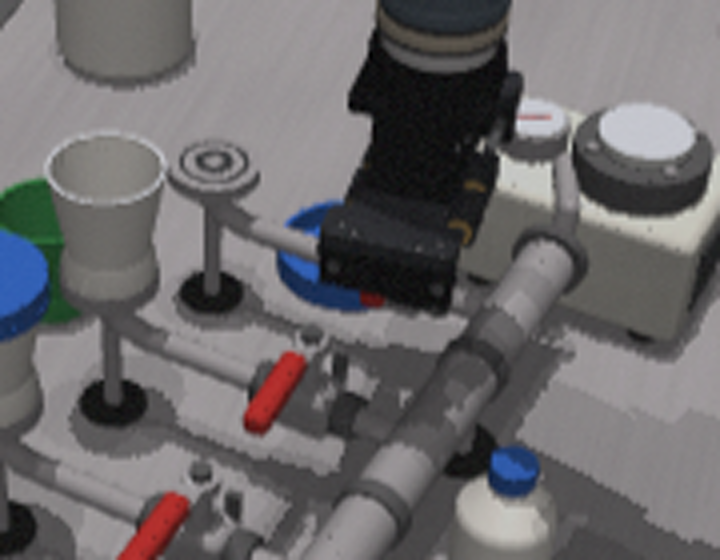

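View pics/top3.png

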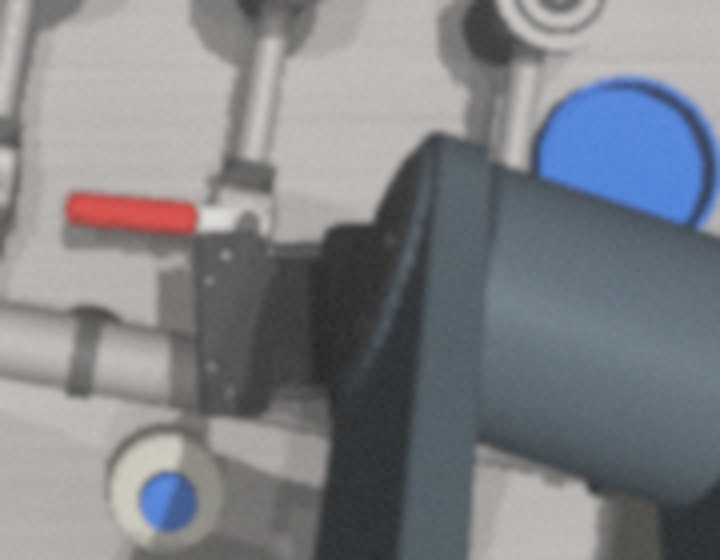

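{"op": "jog_arm", "data": {
  "increments": [
    [[0,0,-2,0.003,0.0007,0,1],[0,0,-4,0.0053,0.0012,0,1],[0,0,-4,0.0053,0.0012,0,1]]
  ]
}}

```text
time: 4.5
position: [0.5066, -0.0523, 0.1117]
tool_rot: [0.021, 0.708, -0.706, -0.022]
ft_force: [-3.5, -0.7, 1.7]
grip_width: 0.0003
```

{"op": "jog_arm", "data": {
  "increments": [
    [[0,0,-1,0.0015,0.0003,0,1],[0,0,-2,0.0025,0.0005,0,1],[0,0,-2,0.0025,0.0005,0,1]]
  ]
}}

```text
time: 4.8
position: [0.5087, -0.0516, 0.1116]
tool_rot: [0.033, 0.708, -0.705, -0.034]
ft_force: [-3.4, -1.3, 1.0]
grip_width: 0.0004
```

{"op": "jog_arm", "data": {
  "increments": [
    [[0,0,-1,0.002,0.0003,0,1],[0,0,-2,0.0035,0.0003,0,1],[0,0,-2,0.0035,0.0003,0,1]]
  ]
}}

```text
time: 5.1
position: [0.5125, -0.0512, 0.1116]
tool_rot: [0.045, 0.707, -0.704, -0.047]
ft_force: [-3.1, -0.5, 0.9]
grip_width: 0.0004
```

{"op": "jog_arm", "data": {
  "increments": [
    [[0,0,-1,0.0015,0.0002,0,1],[0,0,-1,0.002,0.0002,0,1],[0,0,-1,0.002,0.0002,0,1]]
  ]
}}

```text
time: 5.4
position: [0.5139, -0.051, 0.1116]
tool_rot: [0.051, 0.706, -0.704, -0.054]
ft_force: [-4.9, -1.7, 2.8]
grip_width: 0.0003
```

{"op": "jog_arm", "data": {
  "increments": [
    [[0,0,0,0.001,0.0002,0,1],[0,0,0,0.0015,0.0002,0,1],[0,0,0,0.0015,0.0002,0,1]]
  ]
}}

```text
time: 5.7
position: [0.5139, -0.0509, 0.1115]
tool_rot: [0.05, 0.706, -0.704, -0.055]
ft_force: [-7.0, -2.2, 4.0]
grip_width: 0.0005
```

The force rose from about 3.3 N to 7 N while the position stopped at x = 0.514, against 0.515 predicted for shut. That means the lever is on its stop. I'll back off and check.

{"op": "jog_arm", "data": {
  "increments": [
    [[0,0,0,-0.01,-0.002,0,1],[0,0,0,-0.03,-0.005,0,1],[0,0,0,-0.03,-0.005,0.03,1],[0,0,0,-0.03,-0.005,0.08,1],[0,0,0,-0.03,-0.005,0.12,1],[0,0,0,-0.05,-0.005,0.14,1],[0,0,0,-0.08,-0.005,0.14,1],[0,0,0,-0.08,-0.005,0.14,1]]
  ]
}}

```text
time: 6.5
position: [0.4317, -0.0552, 0.2523]
tool_rot: [0.051, 0.706, -0.704, -0.054]
ft_force: [0.7, 1.0, -0.5]
grip_width: 0.0008
```

```bash
python3 look.py 4
```

```text
6.5 [ 0.4317 -0.0552  0.2523] [ 0.6719  0.9596 -0.5359] -98.51544927263438
```

View pics/side4.png

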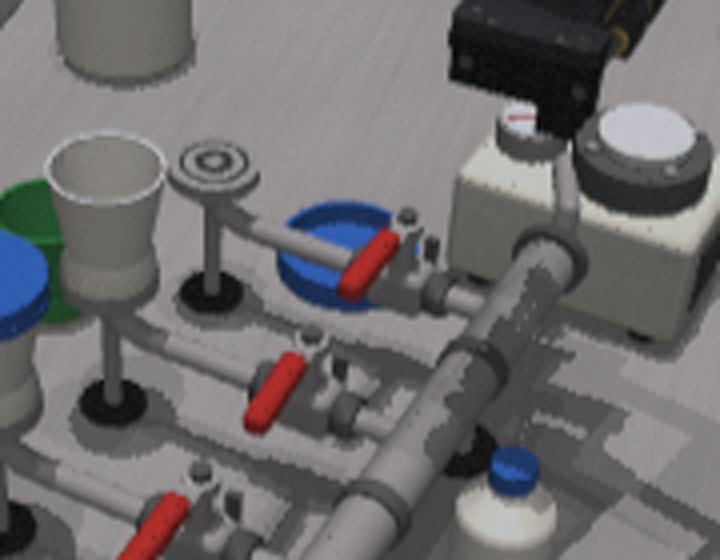

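View pics/top4.png

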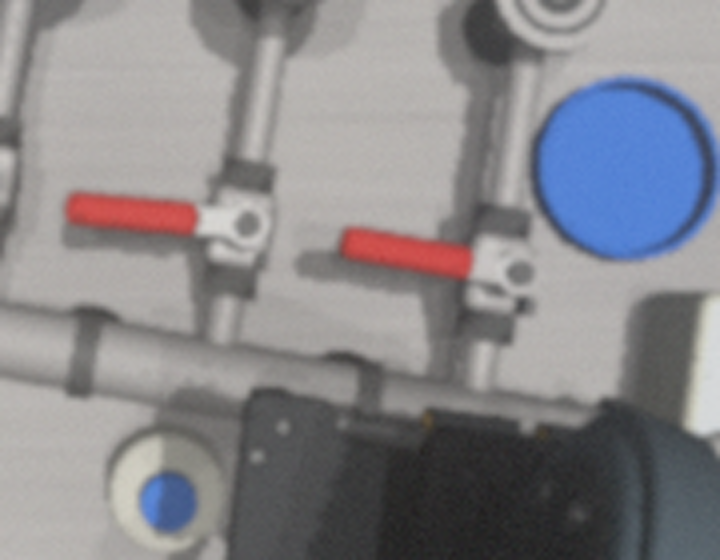

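The top crop shows the bare lever now square across its pipe, from (345,240) to (470,262). The ready lever is unchanged, from (70,207) to (195,218). Next I'll go above the funnel side of the ready lever.

{"op": "jog_arm", "data": {
  "increments": [
    [[0,0,1,0.03,0.024,0.01,1],[0,0,2,0.06,0.048,0.01,1],[0,0,3,0.09,0.072,0.01,1],[0,0,3,0.12,0.096,0.01,1],[0,0,3,0.145,0.115,0.01,1],[0,0,3,0.153,0.122,0,1],[0,0,3,0.153,0.122,-0.03,1],[0,0,3,0.153,0.122,-0.03,1]]
  ]
}}

```text
time: 7.4
position: [0.585, 0.0662, 0.2174]
tool_rot: [0.029, 0.707, -0.705, -0.038]
ft_force: [-0.5, -0.4, 0.1]
grip_width: 0.0005
```

```bash
python3 look.py 5
```

```text
7.4 [0.585  0.0662 0.2174] [-0.4774 -0.4434  0.1371] -95.4972064225158
```

View pics/side5.png

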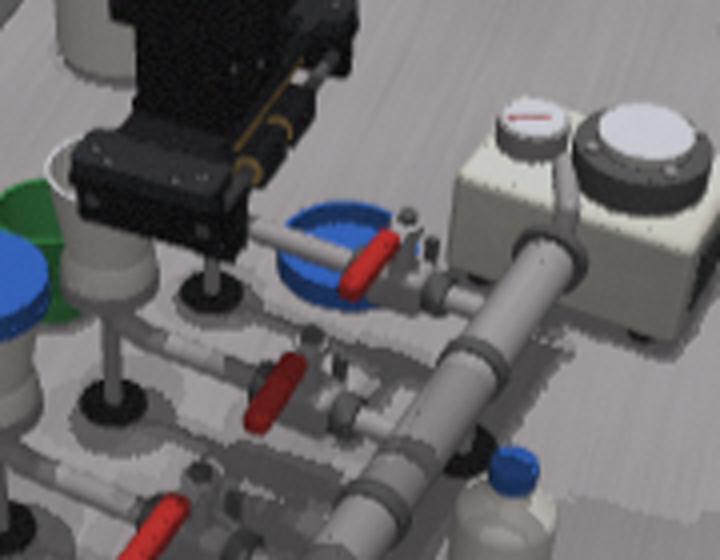

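View pics/top5.png

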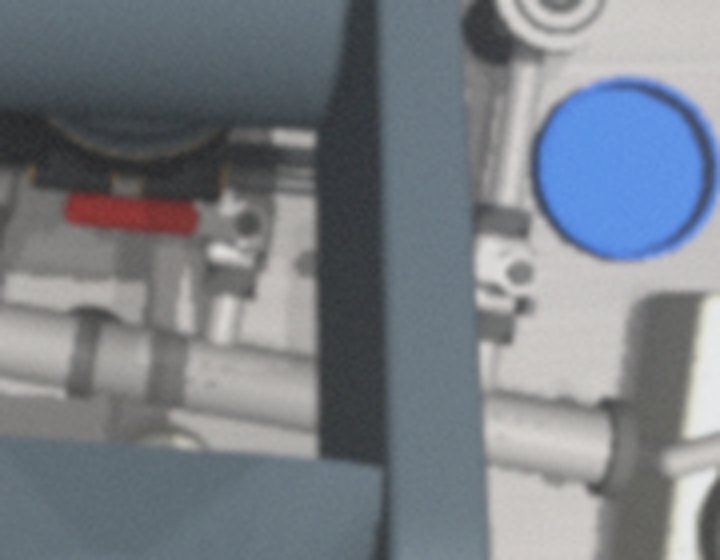

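The fingers are beyond the lever on the funnel side, and the lever's outer end is at top-crop (70,207). I'll descend.

{"op": "jog_arm", "data": {
  "increments": [
    [[0,0,0,-0.005,0,-0.03,1],[0,0,0,-0.005,0,-0.06,1],[0,0,0,-0.005,0,-0.09,1],[0,0,0,-0.005,0,-0.105,1],[0,0,0,-0.005,0,-0.105,1]]
  ]
}}

```text
time: 8.0
position: [0.5812, 0.0651, 0.115]
tool_rot: [0.032, 0.707, -0.705, -0.038]
ft_force: [0.2, -1.3, 0.0]
grip_width: 0.0003
```

```bash
python3 look.py 6
python3 - <<'E'
from h import *
np.set_printoptions(precision=4,suppress=True)
q=get_obs()["position"][:2]
p=np.array([.5456,.0117])
for a in list(range(85,170,5))+[169]:
    d=np.array([np.cos(np.radians(a)),np.sin(np.radians(a))]);n=np.array([d[1],-d[0]])
    X=p+d*.058+n*.0175; print(a,a-85,X,X-q)
E
```

```text
8.0 [0.5812 0.0651 0.115 ] [ 0.1668 -1.2682  0.0385] -95.60150695723952
85 0 [0.5681 0.068 ] [-0.0151  0.0028]
90 5 [0.5631 0.0697] [-0.0201  0.0046]
95 10 [0.558 0.071] [-0.0253  0.0059]
100 15 [0.5528 0.0719] [-0.0305  0.0067]
105 20 [0.5475 0.0723] [-0.0357  0.0071]
110 25 [0.5422 0.0722] [-0.041   0.0071]
115 30 [0.5369 0.0717] [-0.0463  0.0065]
120 35 [0.5318 0.0707] [-0.0515  0.0056]
125 40 [0.5267 0.0692] [-0.0566  0.0041]
130 45 [0.5217 0.0674] [-0.0615  0.0023]
135 50 [0.517  0.0651] [-0.0663 -0.    ]
140 55 [0.5124 0.0624] [-0.0708 -0.0027]
145 60 [0.5081 0.0593] [-0.0751 -0.0058]
150 65 [0.5041 0.0559] [-0.0791 -0.0093]
155 70 [0.5004 0.0521] [-0.0828 -0.013 ]
160 75 [0.4971 0.048 ] [-0.0862 -0.0171]
165 80 [0.4941 0.0436] [-0.0891 -0.0215]
169 84 [0.492  0.0399] [-0.0912 -0.0252]
```

View pics/side6.png

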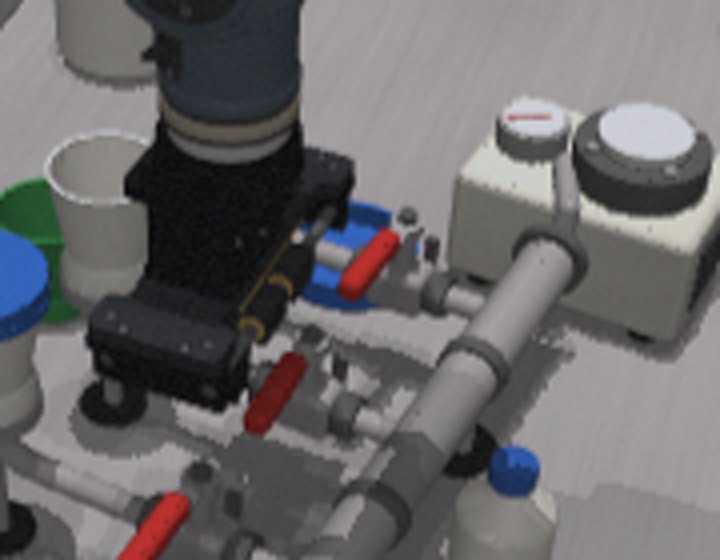

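{"op": "jog_arm", "data": {
  "increments": [
    [[0,0,0,-0.008,0.001,-0.003,1],[0,0,0,-0.0151,0.0028,-0.004,1],[0,0,5,-0.0201,0.0046,-0.004,1],[0,0,10,-0.0253,0.0059,-0.004,1],[0,0,15,-0.0305,0.0067,-0.004,1],[0,0,20,-0.0357,0.0071,-0.004,1],[0,0,20,-0.0357,0.0071,-0.004,1]]
  ]
}}

```text
time: 8.8
position: [0.5488, 0.0724, 0.1148]
tool_rot: [-0.088, 0.702, -0.701, 0.089]
ft_force: [2.3, 1.0, 1.5]
grip_width: -0.0
```

```bash
python3 look.py 7
```

```text
8.8 [0.5488 0.0724 0.1148] [2.3422 1.014  1.4735] -75.57146377469434
```

View pics/side7.png

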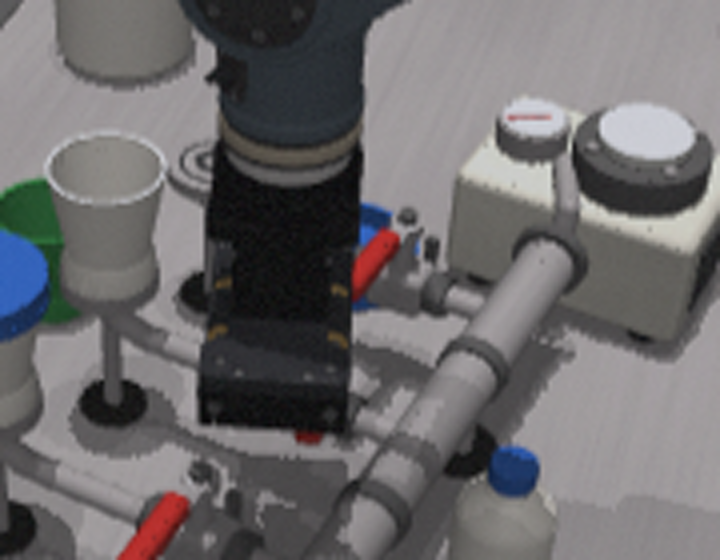

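View pics/top7.png

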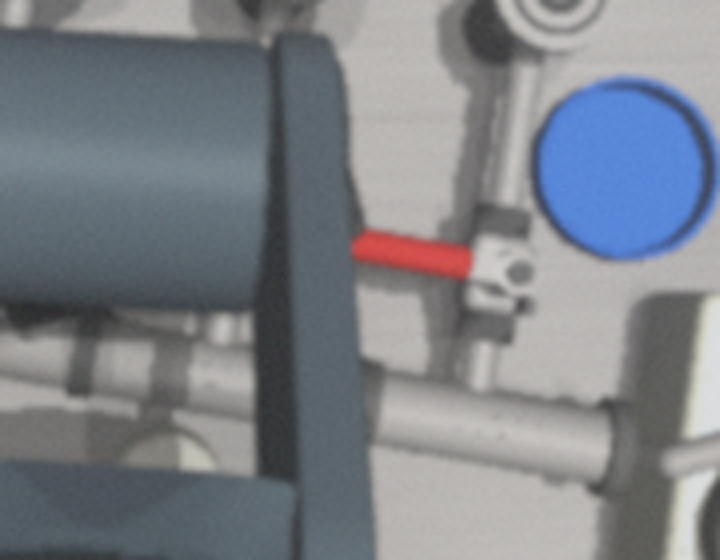

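The ready lever is following, with its tip at side-crop (310,435) and about 2.5 N of force. I'll continue.

{"op": "jog_arm", "data": {
  "increments": [
    [[0,0,5,-0.0066,-0.0002,-0.003,1],[0,0,10,-0.012,-0.0007,-0.003,1],[0,0,15,-0.017,-0.0017,-0.003,1],[0,0,20,-0.022,-0.0032,-0.003,1],[0,0,25,-0.027,-0.005,-0.003,1],[0,0,30,-0.032,-0.0073,-0.003,1],[0,0,35,-0.0364,-0.01,-0.003,1],[0,0,35,-0.0364,-0.01,-0.003,1]]
  ]
}}

```text
time: 9.7
position: [0.5131, 0.0626, 0.1122]
tool_rot: [-0.294, 0.643, -0.642, 0.295]
ft_force: [3.4, 2.7, 2.6]
grip_width: 0.0007
```

```bash
python3 look.py 8
```

```text
9.7 [0.5131 0.0626 0.1122] [3.4178 2.7432 2.6431] -40.7901020519126
```

View pics/side8.png

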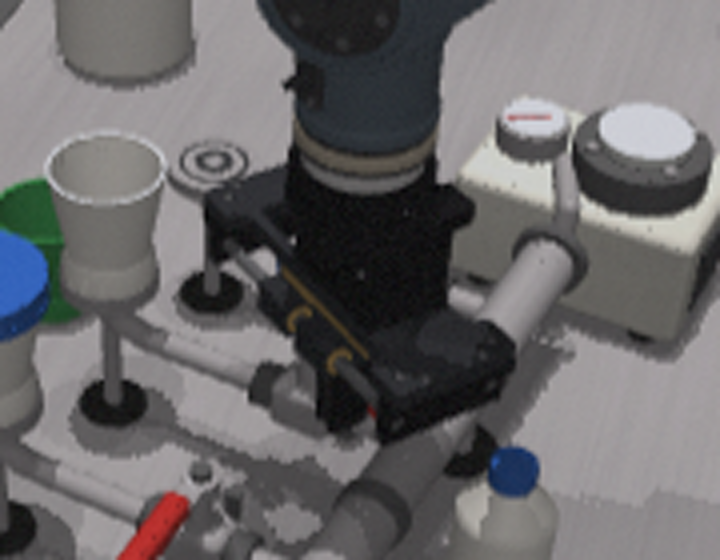

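{"op": "jog_arm", "data": {
  "increments": [
    [[0,0,4,-0.005,-0.0033,0,1],[0,0,9,-0.009,-0.0067,0,1],[0,0,14,-0.0127,-0.0105,0,1],[0,0,19,-0.016,-0.0146,0,1],[0,0,19,-0.016,-0.0146,0,1]]
  ]
}}

```text
time: 10.3
position: [0.4974, 0.0479, 0.112]
tool_rot: [-0.395, 0.587, -0.586, 0.396]
ft_force: [3.2, 2.1, 0.6]
grip_width: 0.0004
```

{"op": "jog_arm", "data": {
  "increments": [
    [[0,0,2,-0.0015,-0.002,0,1],[0,0,4,-0.0022,-0.0035,0,1],[0,0,4,-0.0022,-0.0035,0,1]]
  ]
}}

```text
time: 10.6
position: [0.4952, 0.0448, 0.1119]
tool_rot: [-0.414, 0.573, -0.572, 0.415]
ft_force: [2.2, 3.1, 1.2]
grip_width: 0.0003
```

{"op": "jog_arm", "data": {
  "increments": [
    [[0,0,1,-0.0006,-0.0013,0,1],[0,0,2,-0.0012,-0.0025,0,1],[0,0,2,-0.0012,-0.0025,0,1]]
  ]
}}

```text
time: 10.9
position: [0.4938, 0.0424, 0.1119]
tool_rot: [-0.424, 0.566, -0.564, 0.425]
ft_force: [2.5, 3.3, 1.9]
grip_width: 0.0004
```

{"op": "jog_arm", "data": {
  "increments": [
    [[0,0,1,-0.0004,-0.001,0,1],[0,0,2,-0.0008,-0.002,0,1],[0,0,2,-0.0008,-0.002,0,1]]
  ]
}}

```text
time: 11.2
position: [0.4932, 0.0415, 0.112]
tool_rot: [-0.433, 0.559, -0.557, 0.435]
ft_force: [3.1, 8.9, 1.4]
grip_width: 0.0004
```

{"op": "jog_arm", "data": {
  "increments": [
    [[0,0,0,-0.0003,-0.001,0,1],[0,0,0,-0.0004,-0.0015,0,1],[0,0,0,-0.0004,-0.0015,0,1]]
  ]
}}

```text
time: 11.5
position: [0.4932, 0.0415, 0.112]
tool_rot: [-0.432, 0.56, -0.556, 0.436]
ft_force: [3.5, 10.3, 2.0]
grip_width: 0.0001
```

It's on the stop: 9–10 N with no further motion, and the position matches the 169° prediction within 2 mm. I'll back off to +y, lift and retreat toward the base.

{"op": "jog_arm", "data": {
  "increments": [
    [[0,0,0,0.001,0.008,0,1],[0,0,0,0.004,0.02,0,1],[0,0,0,0.004,0.02,0.03,1],[0,0,0,0.004,0.02,0.07,1],[0,0,0,0.004,0.02,0.11,1],[0,0,0,-0.01,0.01,0.15,1],[0,0,0,-0.05,-0.01,0.17,1],[0,0,0,-0.09,-0.03,0.17,1]]
  ]
}}

```text
time: 12.3
position: [0.4036, 0.0108, 0.2844]
tool_rot: [-0.432, 0.558, -0.558, 0.437]
ft_force: [-0.4, -0.8, 0.1]
grip_width: 0.0009
```

{"op": "jog_arm", "data": {
  "increments": [
    [[0,0,0,0,-0.05,0.02,1],[0,0,0,0,-0.1,0.02,1],[0,0,0,0,-0.15,0.02,1],[0,0,0,0,-0.2,0.02,1],[0,0,0,0,-0.22,0.02,1],[0,0,0,0,-0.22,0.02,1]]
  ]
}}

```text
time: 12.9
position: [0.4032, -0.2124, 0.3039]
tool_rot: [-0.431, 0.559, -0.559, 0.435]
ft_force: [0.3, -0.9, 0.2]
grip_width: 0.0003
```

```bash
python3 look.py 9
python3 - <<'E'
from h import *
import cv2
cv2.imwrite("pics/topfull.png",camera("top")[:,:,::-1])
E
```

```text
12.9 [ 0.4032 -0.2124  0.3039] [ 0.3358 -0.9028  0.2465] -14.43004977002297
```

View pics/side9.png

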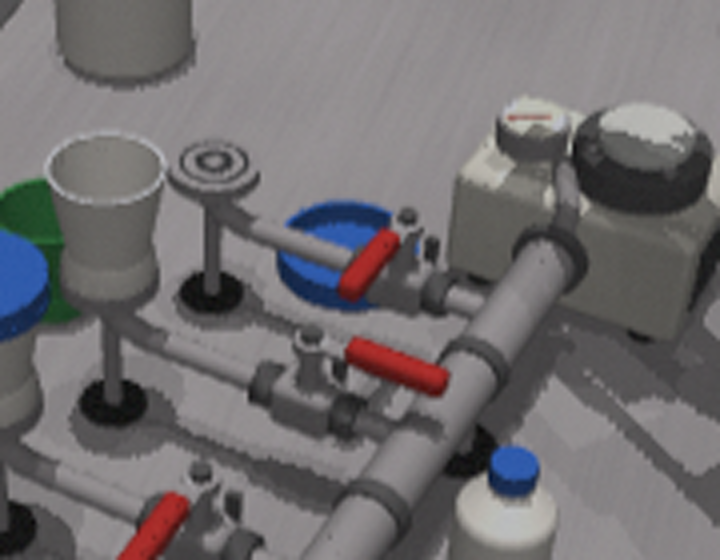

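View pics/topfull.png

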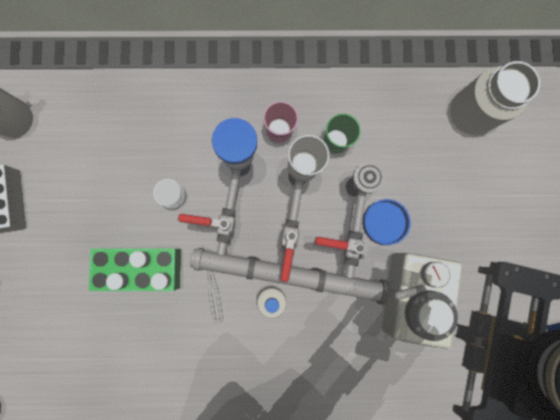

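The bare lever is square across its pipe (316–355, 241–247). The ready lever is in line with its pipe (291,235 to 285,280). The waiting lever, funnels and bystanders are at the same pixels as at the start, so I'll hand in.

```bash
python3 -c "
from rig import *
print(hand_in())"
```

```text
the job is handed in; nothing more can be done
None
```

I pushed the bare station's lever fully shut, then the lidless-funnel station's lever fully open, using the closed fingertips, and handed the job in at about 13 s. `hand_in()` gave no verdict.

- **Stops:** Each lever ended with the finger position levelling off within about 2 mm of the predicted stop. The wrist force rose from about 3–4 N while turning to about 8 N on the bare lever and 11 N on the ready lever. I stopped there, well under 30 N.
- **Last pictures:** The bare lever is square across its pipe and the ready lever is in line with its pipe. The blue-lidded lever, both funnels and the bystanders look unmoved by eye, and the arm is clear of everything.
- **Disagreement:** In the first pictures, the two "shut" levers measured about 0.06 rad (blue-lidded) and 0.11 rad (lidless) off square. I put this down to pixel error of 2–3 mm. The blue-lidded lever was never touched.

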